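# Load the glue clamp and squeeze the carton gently

## Task

The end flap of the middle-sized carton (the brown one, 40x60x30 mm) has just been glued. Lay it flat in the middle of the clamp's open drawer with its long side along the clamp's rod, push the drawer fully shut, then pump the two squeeze grips until the jaw meets the carton and its spring pad is pressed about half-way in, never bottoming out and crushing the carton. The clamp has no lock, so finish while still holding the grips squeezed, and leave the other two cartons alone.

Things in the scene. Friction and masses are not known exactly. Their poses are not given: they have to be found in the camera images.
- carton_centre (a point): Centre (half-way up) of the loose brown carton that is to be clamped: 40 mm along its x, 60 mm along its y (the glued ends), 30 mm high, 0.06 to 0.13 kg. It stands flat, z up. Grasp it across the 40 mm. The other two cartons are a bigger white one (50x75x42 mm) and a smaller orange one (26x52x22 mm).
- big_carton: The bigger white carton, 50x75x42 mm, a bystander; origin at the centre of its underside.
- small_carton: The smaller orange carton, 26x52x22 mm, a bystander; origin at the centre of its underside.
- station: Grey clamping station fixed to the worktop; origin at table level under the middle of its shut drawer. The drawer slides out along station -x (towards the robot). The rod lies along station y, 24 mm above the table, and its jaw advances towards station +y across the drawer; the grips stand at station y = -141 mm. Everything but the grips stays below 60 mm.
- drawer_floor (a point): Middle of the drawer's inner floor, 12 mm above the table, station axes; moves with the drawer. The carton belongs here, its 60 mm along y. Inside 120 mm (x) by 80 mm (y); inlaid lines at x = +-24 mm. Wall tops above the table: front 50, back 38, +y wall 44 mm (the anvil, inner face at y = +40 mm); the -y side, where the jaw comes in, has only a 2.5 mm lip.
- drawer_lip (a point): Middle of the front edge of the steel pull lip on the drawer's front (60 mm wide, 6 mm high, 46 mm above the table, standing 10 mm proud of the front panel). Push here towards station +x to shut the drawer.
- drawer (a joint): How far the drawer is out, in m: 0 shut against its stop, 0.09 fully out. It starts 0.08 to 0.09 out, resists with about 1.5 N and stays where it is left.
- grips_mid (a point): Midway between the two upright black squeeze grips, 90 mm above the table, station axes. They stand side by side along y, each 28 mm wide (x), 12 mm thick (y), free from 60 to 115 mm above the table. At rest 60 mm over their outer faces; squeezed from outside both move in equally (geared), 11 mm each, to 38 mm, and spring back when let go (about 3 to 5 N on each grip).
- grip_rear (a joint): Inward travel of the rear grip (the one at station -y), in m: 0 at rest, 0.011 fully squeezed; the front grip moves the same.
- rod (a joint): Advance of the ratchet rod and jaw in m, 0 to 0.07; starts at 0 to 0.014. While the grips close it moves forward twice as far as each grip (22 mm a full stroke), less up to 7 mm for finding the next tooth. While they open it stays, held by only 4 N of friction, so it springs back if let go while pressing on the carton.
- pad_face (a point): Centre of the jaw's rubber face (44 mm wide, 24 mm high), 30 mm above the table, moving towards station +y. At rod 0 it lies at station y = -72 mm; the carton pressed against the anvil has its near face at y = -20 mm.
- pad (a joint): How far the jaw's spring pad is pressed in, in m: 0 free, 0.018 bottomed. The spring is 1.2 N per mm. Half-way (about 0.009, 11 N) is right; 0.005 to 0.014 is accepted; beyond 0.0165 the carton is crushed. When the grips are let go the jaw springs back and the pad is free again.
Not all that is in view belongs to the job. What is shaped like the part that bears carton_centre but green or yellow is not meant.

How it is judged (in metres and radians):
On the way, in this order (a step that is already met when the one before it is completed fails the run):
1. the carton lies released in the open drawer, lengthwise to the rod (value of joint drawer above 0.05 m and z of carton_centre in the frame of drawer_floor below 0.02 m and x of carton_centre in the frame of drawer_floor between -0.02 and 0.02 m and y of carton_centre in the frame of drawer_floor between -0.02 and 0.02 m and contact force between the fingers and carton below 0.1 N and angle between the y axis of carton_centre and the y axis of drawer_floor, either way round below 0.25 rad), for 0.2 s.
2. the drawer is shut with the carton in it and the jaw not yet on it (value of joint drawer below 0.004 m and value of joint pad below 0.003 m and z of carton_centre in the frame of drawer_floor below 0.02 m), for 0.2 s.
3. the jaw presses on the carton (value of joint drawer below 0.004 m and contact force between pad and carton above 2 N), for 0.2 s.
At the end, for the whole second after the job is handed in: Drawer shut within 4 mm; carton flat in it, within 20 mm of the middle lane and 0.15 rad of lengthwise, at rest, pressed against the far wall with 5 to 20 N, the pad 5 to 14 mm in; the fingers still squeeze the grips and do not touch the carton (value of joint drawer below 0.004 m and value of joint pad between 0.005 and 0.014 m and contact force between pad and carton between 5 and 20 N and contact force between drawer and carton above 4 N and contact force between the fingers and grip_rear above 1 N and contact force between the arm and carton below 0.1 N and x of carton_centre in the frame of drawer_floor between -0.02 and 0.02 m and z of carton_centre in the frame of drawer_floor below 0.02 m and angle between the y axis of carton_centre and the y axis of drawer_floor, either way round below 0.15 rad and angle between carton_centre's own z axis and vertical below 0.12 rad and linear speed of carton below 0.01 m/s); the arm keeps its last pose, push and grip.
It fails at once if the pad is driven in more than 16.5 mm: the carton is crushed (value of joint pad above 0.0165 m).
It fails at once if one of the other cartons is moved more than 30 mm (distance of any of big_carton, small_carton from where it was at the start of the episode above 0.03 m).
It also fails if it takes over 70 s, if anything falls off the work surface, if the arm or the gripper's body presses on something with over 40 N, if the wrist force passes 120 N, or if a joint passes its speed limit or range.

## Robot

A 6-joint arm with a two-finger parallel gripper is mounted at the origin on a cart in front of the work surface, level with it; the furniture and walls round the work are solid. World frame = base frame: x ahead of the robot, y to its left, z up, the work surface at z = 0. Lengths are in m, angles in degrees, forces in N, time in s.
With the tool pointing down it reaches from about 0.375 to 0.9 m from the base axis. Payload 3.1 kg.
Tool frame: the origin (TCP) lies between the finger pads; the fingertips stand 19 mm ahead of it and the grasp point (between the pads) is the TCP; z points along the fingers, x is the direction in which the jaws open and shut, and the axes are right-handed (so a half turn about z gives the same grasp; the last joint's range is limited). The gripper opens to 87 mm and grips with 3 to 60 N. Pads are 19 mm wide; open, the fingers measure 117 mm over their backs; the gripper's body (75 mm by 190 mm) begins 51 mm behind the grasp point.
Start: joints at [65.174, 30.224, 82.088, -0, 67.689, -10.227], TCP at [0.157, 0.605, 0.242] pointing down, gripper open.
Joint ranges: [-176.69, 176.69], [-43.24, 126.21], [12.49, 139.97], [-82, 262], [0, 151.66], [-163.58, 163.58]. Speed limits (degrees/s): [159.86, 159.86, 180, 180, 180, 180].

## Interface

Orientations are given as a 3x3 rotation matrix whose columns are the frame's x, y, z axes.
In Python, from rig import read_state, capture, camera_info, hand_in, spot_in, silhouettes gives the robot as it stands.
- The arm moves only by the shell command python3 -m jog 'ROWS'. ROWS is text: rows parted by semicolons, each of 7 numbers parted by spaces: the shift along the tool's x, y, z in m, then the turn, a rotation vector about the tool's x, y, z in degrees, then the opening, from 0 (shut) to 1 (fully open). A call has 1 to 8 rows; each row is the pose to reach, as a shift and turn from the pose commanded when the call began, along the tool's axes at that moment; what a row does not reach only later rows make up. A row lasts 1/8 s, in which the tool goes at most 62.5 mm and 10.7 degrees, less where a joint would pass 70% of its speed; a pose out of reach is approached as far as the arm can. A call with a gripper value outside its range is refused whole. The fingers move at their own pace and stop on an object; the grip force is fixed at half the most. Time passes only in rows, so rows that repeat a pose let the fingers close. It gives the time, the measured TCP pose, the force and the opening at its end, in the units of the state.
- read_state(): the state, without advancing time (a new reading comes with each control period).
- capture(name): name is "side" or "top" or "wrist"; returns (picture, depth): 400x640x3 uint8, red, green, blue; 400x640 float32, m along the optical axis (not along the pixel's ray), 0 where there is no reading.
- camera_info(name): a dict with "vfov" (degrees; the focal length in pixels is half the picture's height over the tangent of half this angle, whatever the lens; pixels are square), "cx", "cy" (the principal point, pixels), "R" (3x3) and "t" (3): a world point X has camera coordinates R X + t; the wrist camera has in their place "tool_from_camera" (4x4, takes a point from camera to tool coordinates, whose origin is the TCP and whose axes are the tool frame's). Camera axes: x right, y down, z forward; pixel columns grow to the right and rows downward; lengths in m; the calibration is good to about 2 mm. The wrist camera is an equidistant fisheye: a pixel r from the principal point sees the ray r / f radians off the axis. A picture is of the moment at which its call begins: read the wrist's pose just before it. camera_info takes no time and is no camera call.
- hand_in(): hands the job in, once; it reports no verdict.
Trained networks look in the newest picture that a camera, given by its name, has taken for a name from the list of things; names that differ only in an ending like _2 or _b are one class to them, and where a whole thing is asked for, a point or a joint stands for the part that bears it (a point fixed in the world has none). Each returns a list of dicts, best first, with "score" (0 to 1); they miss things now and then, are a little off and sometimes report something else, mostly with a low value. They report only what shows in the picture. A call takes as long as a camera call. They do not tell look-alikes from the thing itself.
- spot_in(label, camera): "centre" ([x, y, z] in m, in world coordinates, good to about 4 mm: the middle of the surface that is visible of it).
- silhouettes(label, camera): "region" (400x640 bool, what is visible of it).
The state is a dict: "time_s": time; "joint_positions": joint angles; "qvel": joint speeds; "tau": joint torques, N m; "position": TCP position; "tcp_rot": TCP orientation; "force": force on the tool from outside, world axes, zero at the start; "moment": the same for the moment, N m; "opening": opening from 0.0 (shut) to 1.0 (fully open).
Only numpy, scipy, OpenCV 4.12 (cv2) and the standard library are available. Lean on these libraries where they do the work, as an engineer would, in place of code of your own. Each camera call takes 0.05 s, during which the arm holds its last target.

## Working session

There is one attempt and no reset: what is moved stays moved. The work goes in short steps, Python scripts to look and compute and a shell command to move; the robot and the scene stay as the last step left them, time stands still between calls to the robot, and variables do not carry over. Pictures are saved under pics/ and viewed, and the job is handed in when it is done.

```bash
ls; mkdir -p pics
python3 - <<'E'
from rig import *
import cv2,numpy as np
s=read_state();print(s)
for n in ("top","side"):
    p,d=capture(n);cv2.imwrite(f"pics/{n}0.png",p[:,:,::-1]);np.save(f"pics/{n}0.npy",d)
    print(n,camera_info(n))
    for l in ("carton_centre","big_carton","small_carton","station","drawer_floor","drawer_lip","grips_mid","pad_face"):
        print(l,[(np.round(r["centre"],3),round(r["score"],2)) for r in spot_in(l,n)])
print(camera_info("wrist"),read_state()["time_s"])
E
```

```text
pics
{'time_s': 0.0, 'joint_positions': array([ 6.51742662e+01,  3.02783330e+01,  8.21572766e+01, -1.58179819e-03,
        6.76888012e+01, -1.02289474e+01]), 'qvel': array([-0.0993396 , -0.00249718,  0.0148755 ,  0.03549991, -0.05087664,
       -0.06025666]), 'tau': array([ 1.81889891e-04, -4.40026259e+01, -1.76598483e+01,  6.34381059e-02,
        5.80447877e-02, -1.30965559e-04]), 'position': array([0.15720694, 0.60418263, 0.24057344]), 'tcp_rot': array([[ 2.52003960e-01,  9.67725795e-01, -8.88493390e-04],
       [ 9.67723834e-01, -2.52005268e-01, -1.98144157e-03],
       [-2.14139714e-03, -3.60485107e-04, -9.99997642e-01]]), 'force': array([-0.63139744,  0.20957765, -0.36011819]), 'moment': array([-0.01873189,  0.01813678,  0.10048774]), 'opening': 1.0019751322204988}
top {'vfov': 46.10689548043418, 'cx': 325.54156334970963, 'cy': 198.7819239785746, 'R': array([[ 0.01865276, -0.99975056, -0.0122837 ],
       [-0.99543041, -0.01741858, -0.09388761],
       [ 0.09365022,  0.01397883, -0.99550702]]), 't': array([0.31460893, 0.52156089, 1.31207246])}
carton_centre [(array([0.425, 0.716
[... 1035 characters left out ...]
, 0.59)]
station [(array([0.626, 0.217, 0.016]), 0.67)]
drawer_floor [(array([0.539, 0.243, 0.008]), 0.95)]
drawer_lip [(array([0.533, 0.242, 0.014]), 0.71)]
grips_mid [(array([0.625, 0.218, 0.02 ]), 0.62), (array([0.534, 0.244, 0.015]), 0.56)]
pad_face []
{'vfov': 65.70646984690485, 'cx': 317.8071721980405, 'cy': 197.5205149177658, 'tool_from_camera': array([[ 9.99999193e-01,  3.67133920e-04,  1.21661355e-03,
        -1.48200113e-03],
       [-6.91485856e-04,  9.60422972e-01,  2.78544856e-01,
        -7.57811453e-02],
       [-1.06620034e-03, -2.78545473e-01,  9.60422450e-01,
        -1.43710866e-01],
       [ 0.00000000e+00,  0.00000000e+00,  0.00000000e+00,
         1.00000000e+00]])} 0.9
```

View pics/top0.png

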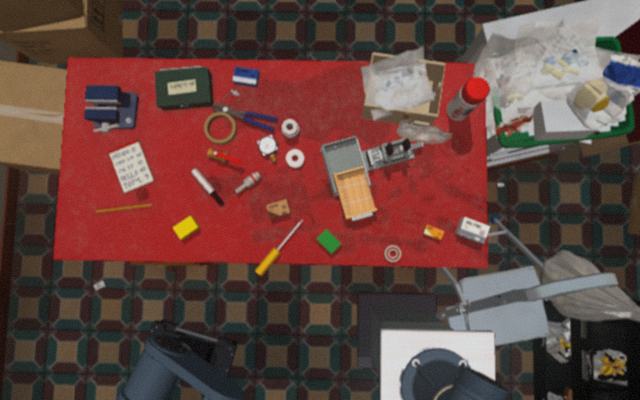

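View pics/side0.png

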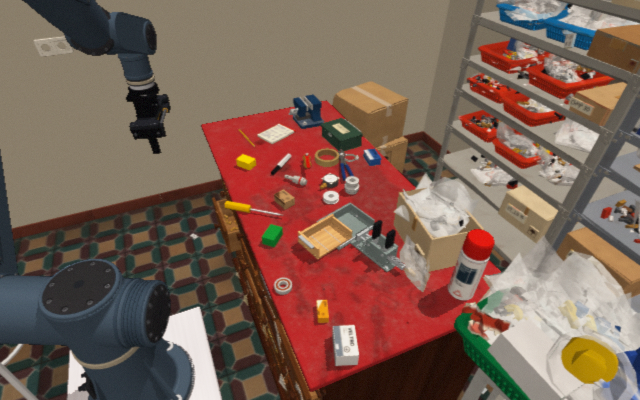

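The brown carton is at top-view pixel (277,207). The drawer is at (355,193), the station at (345,155), and the grips at (395,150) on the −y side. Green and yellow boxes are decoys. Next I'll fit poses from the depth data.

```bash
cat > h.py <<'E'
import numpy as np,cv2
from rig import *
def world(n,d):
    c=camera_info(n);f=200/np.tan(np.radians(c["vfov"]/2))
    v,u=np.mgrid[0:400,0:640]
    P=np.stack([(u-c["cx"])/f*d,(v-c["cy"])/f*d,d],-1)
    return (P-c["t"])@c["R"]
def wristworld(s,d,rect=True):
    c=camera_info("wrist");f=200/np.tan(np.radians(c["vfov"]/2))
    v,u=np.mgrid[0:400,0:640]; x=u-c["cx"];y=v-c["cy"];r=np.hypot(x,y)+1e-9
    th=r/f; k=np.tan(th)/r
    P=np.stack([x*k*d,y*k*d,d],-1)
    T=np.array(c["tool_from_camera"]);P=P@T[:3,:3].T+T[:3,3]
    return P@np.array(s["tcp_rot"]).T+np.array(s["position"])
def topdown(W,img,x0,x1,y0,y1,res=0.0005):
    pass
E
python3 - <<'E'
from h import *
for n in ("top","side"):
    d=np.load(f"pics/{n}0.npy");W=world(n,d)
    c=W[...,:2]
    m=(d>0)&(np.hypot(W[...,0]-.488,W[...,1]-.455)<.06)&(W[...,2]>.022)&(W[...,2]<.045)
    pts=W[m];r=cv2.minAreaRect((pts[:,:2]*1000).astype(np.float32));print(n,m.sum(),r,np.median(pts[:,2]))
    m=(d>0)&(abs(W[...,0]-.60)<.16)&(abs(W[...,1]-.2)<.17)
    np.set_printoptions(precision=3,suppress=True)
    # tall parts
    t=m&(W[...,2]>.07)&(W[...,2]<.13);print("tall",W[t].mean(0) if t.any() else None,t.sum(), cv2.minAreaRect((W[t][:,:2]*1000).astype(np.float32)))
    p=cv2.imread(f"pics/{n}0.png")
    if n=="top": im=p[120:230,250:440]
    else: im=p[170:290,240:430]
    cv2.imwrite(f"pics/{n}crop.png",cv2.resize(im,None,fx=4,fy=4,interpolation=cv2.INTER_CUBIC))
E
```

```text
top 306 ((486.44293212890625, 459.05072021484375), (40.353759765625, 60.12001419067383), 17.48615837097168) 0.030356514529930708
tall [0.725 0.128 0.104] 708 ((694.2681884765625, 130.51475524902344), (193.581298828125, 119.86788177490234), 85.55982971191406)
side 172 ((482.5653381347656, 456.5106201171875), (43.873680114746094, 63.08038330078125), 18.769756317138672) 0.028780697423019978
tall [0.72  0.121 0.102] 1022 ((696.7022094726562, 127.25272369384766), (194.0023193359375, 126.49504852294922), 89.9825439453125)
```

View pics/topcrop.png

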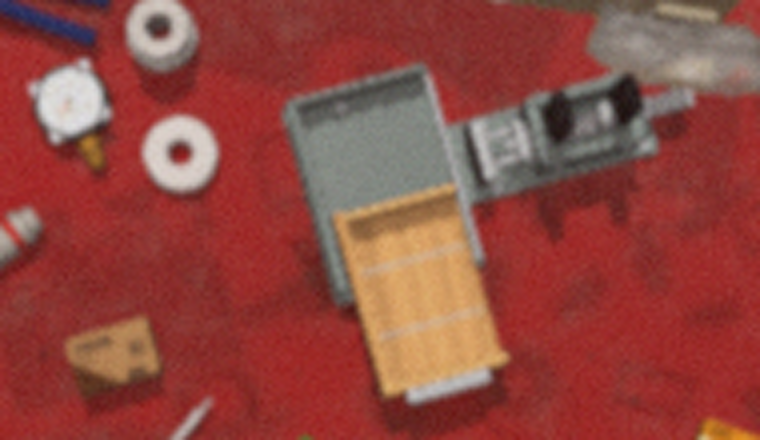

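View pics/sidecrop.png

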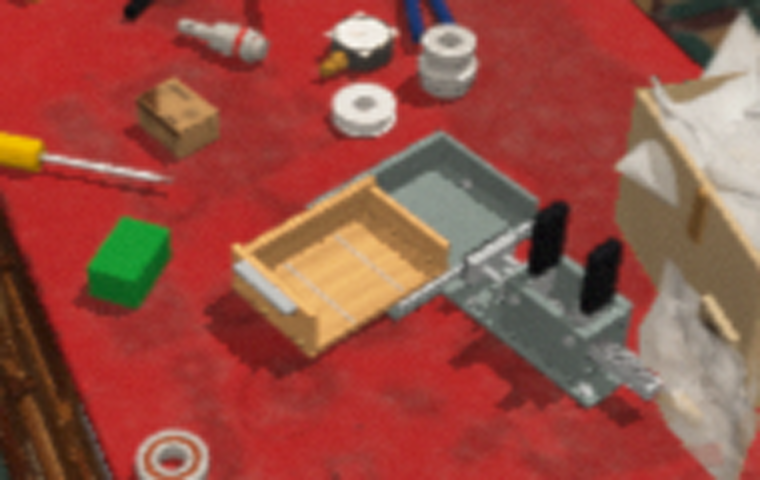

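```bash
python3 -m jog '-0.01 0.06 -0.02 0 0 9.6 1;-0.02 0.12 -0.04 0 0 19.2 1;-0.03 0.18 -0.04 0 0 28.8 1;-0.04 0.24 -0.04 0 0 38.4 1;-0.05 0.3 -0.04 0 0 48 1;-0.0575 0.355 -0.04 0 0 57.5 1;-0.0575 0.355 -0.04 0 0 57.5 1;-0.0575 0.355 -0.04 0 0 57.5 1'
python3 - <<'E'
from h import *
np.set_printoptions(precision=4,suppress=True)
s=read_state();print(s["position"],s["tcp_rot"],s["joint_positions"],s["opening"])
p,d=capture("wrist");cv2.imwrite("pics/w1.png",p[:,:,::-1]);np.save("pics/w1.npy",d)
W=wristworld(s,d);np.save("pics/w1W.npy",W)
for l in ("carton_centre","drawer_floor","drawer_lip","grips_mid","pad_face"):
    print(l,[(np.round(r["centre"],3),round(r["score"],2)) for r in spot_in(l,"wrist")])
m=(d>0)&(np.hypot(W[...,0]-.488,W[...,1]-.455)<.06)&(W[...,2]>.022)&(W[...,2]<.045)
pts=W[m];r=cv2.minAreaRect((pts[:,:2]*1000).astype(np.float32));print(m.sum(),r,np.median(pts[:,2]))
E
```

```text
time_s: 1.9
position: [0.486, 0.4595, 0.2812]
tcp_rot: [[0.952, 0.308, -0.002], [0.308, -0.952, -0.0], [-0.001, -0.0, -1.0]]
force: [-0.0, 0.2, 0.7]
opening: 1.003
[0.486  0.4595 0.2812] [[ 0.9515  0.3076 -0.0015]
 [ 0.3076 -0.9515 -0.0002]
 [-0.0015 -0.0003 -1.    ]] [33.8269 31.6412 72.63    0.0421 75.8059 15.9001] 1.0028722668814722
carton_centre [(array([0.405, 0.325, 0.023]), 0.64), (array([0.485, 0.459, 0.033]), 0.63), (array([0.521, 0.236, 0.01 ]), 0.51)]
drawer_floor [(array([0.52 , 0.239, 0.013]), 0.73)]
drawer_lip [(array([0.518, 0.241, 0.007]), 0.88)]
grips_mid [(array([0.558, 0.256, 0.014]), 0.69)]
pad_face []
1433 ((485.9458923339844, 457.4577941894531), (40.525455474853516, 59.97238540649414), 17.419004440307617) 0.030659039995833248
```

View pics/w1.png

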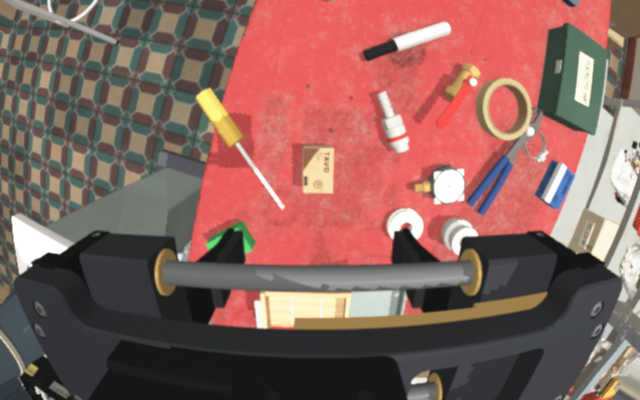

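The carton sits at (0.486, 0.458), 17.4°, clear of the screwdriver. I'm descending with a partly closed gripper.

```bash
python3 -m jog '0 0.0015 0.06 0 0 0 0.8;0 0.0015 0.12 0 0 0 0.8;0 0.0015 0.18 0 0 0 0.8;0 0.0015 0.22 0 0 0 0.8;0 0.0015 0.245 0 0 0 0.8;0 0.0015 0.259 0 0 0 0.8;0 0.0015 0.259 0 0 0 0.8;0 0.0015 0.259 0 0 0 0.8' && python3 -m jog '0 0 0 0 0 0 0.3;0 0 0 0 0 0 0.3;0 0 0 0 0 0 0.3;0 0 0 0 0 0 0.3'
python3 - <<'E'
# station pose from top depth
from h import *
np.set_printoptions(precision=4,suppress=True)
d=np.load("pics/top0.npy");W=world("top",d)
p=cv2.imread("pics/top0.png")
hsv=cv2.cvtColor(p,cv2.COLOR_BGR2HSV)
m=(d>0)&(W[...,0]>.44)&(W[...,0]<.75)&(W[...,1]>.06)&(W[...,1]<.33)&~((hsv[...,1]>150)&((hsv[...,0]<8)|(hsv[...,0]>172)))
for lo,hi in ((.06,.13),(.03,.056),(.005,.03)):
    k=m&(W[...,2]>lo)&(W[...,2]<hi)
    im=np.zeros((620,560,3),np.uint8)
    q=W[k];
    for a,b in zip(q,p[k]): 
        cv2.rectangle(im,(int((.34-a[1])*2000)-1,int((.75-a[0])*2000)-1),(int((.34-a[1])*2000)+1,int((.75-a[0])*2000)+1),b.tolist(),-1)
    cv2.imwrite(f"pics/bev{int(lo*1000)}.png",im)
k=m&(W[...,2]>.06)&(W[...,0]<.70)
print(W[k][:,:].min(0),W[k].max(0),W[k].mean(0),k.sum())
E
```

```text
time_s: 3.2
position: [0.4878, 0.459, 0.0239]
tcp_rot: [[0.951, 0.308, 0.002], [0.308, -0.951, 0.001], [0.003, -0.001, -1.0]]
force: [-0.4, 0.8, 0.1]
opening: 0.802
time_s: 3.7
position: [0.487, 0.4582, 0.0228]
tcp_rot: [[0.952, 0.307, 0.0], [0.307, -0.952, 0.0], [0.0, 0.0, -1.0]]
force: [0.0, -1.0, 2.9]
opening: 0.46
[0.624  0.0981 0.0601] [0.6768 0.161  0.1207] [0.6539 0.1299 0.0992] 173
```

View pics/bev30.png

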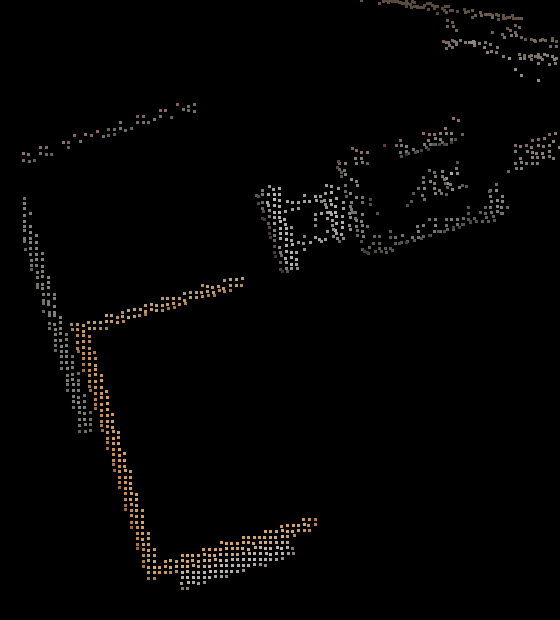

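View pics/bev60.png

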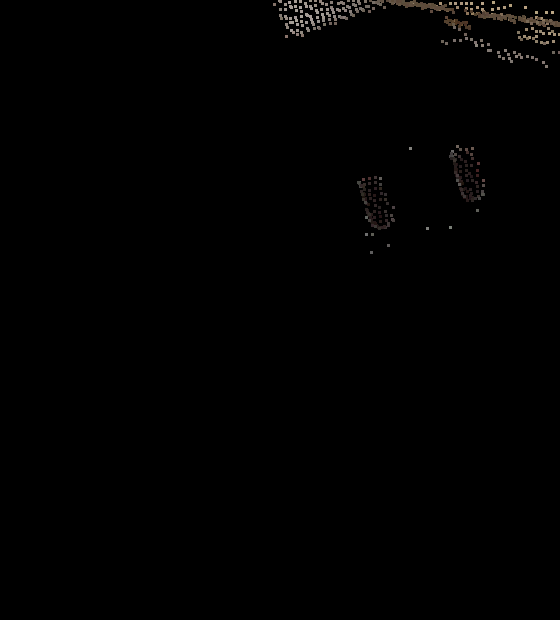

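View pics/bev5.png

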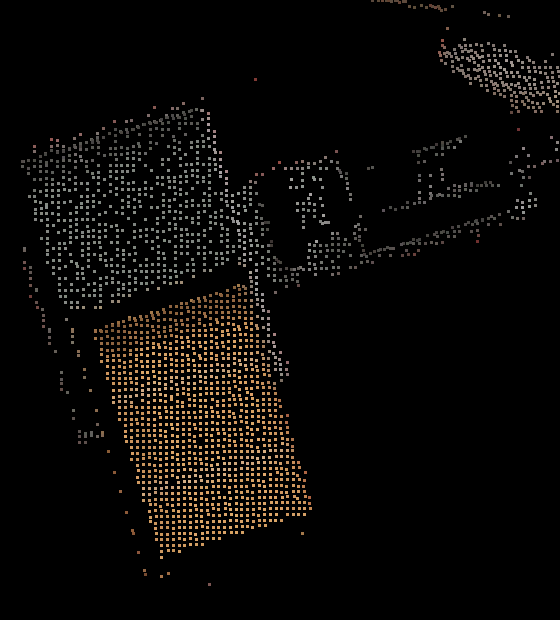

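Run:
```python
from h import *
np.set_printoptions(precision=4,suppress=True)
d=np.load("pics/top0.npy");W=world("top",d)
p=cv2.imread("pics/top0.png");hsv=cv2.cvtColor(p,cv2.COLOR_BGR2HSV)
def lf(q):
    l=cv2.fitLine(q[:,:2].astype(np.float32),cv2.DIST_HUBER,0,.001,.001).ravel();return np.degrees(np.arctan2(l[1],l[0]))%180,l[2:]
B=(d>0)&(W[...,0]>.44)&(W[...,0]<.75)&(W[...,1]>.06)&(W[...,1]<.33)
org=B&(hsv[...,0]>9)&(hsv[...,0]<22)&(hsv[...,1]>60)
fl=org&(W[...,2]>.008)&(W[...,2]<.018)
print("floor",fl.sum(),np.median(W[fl][:,2]),cv2.minAreaRect((W[fl][:,:2]*1000).astype(np.float32)))
for z in (.034,): 
    wl=org&(W[...,2]>z)
    q=W[wl]; print("walls",len(q))
    a0=np.radians(14.5);R=np.array([[np.cos(a0),np.sin(a0)],[-np.sin(a0),np.cos(a0)]])
    uv=q[:,:2]@R.T
    y=uv[:,1];x=uv[:,0];print(x.min(),x.max(),y.min(),y.max())
    an=q[(q[:,2]>.041)&(q[:,2]<.047)&(y>y.max()-.014)&(x>x.min()+.02)]
    print("anvil",lf(an),len(an))
    fr=q[(q[:,2]>.046)&(x<x.min()+.02)];print("front",lf(fr),len(fr))
    bk=q[(x>x.max()-.015)&(q[:,2]<.041)];print("back",lf(bk),len(bk))
g=B&(W[...,2]>.07)&(W[...,0]<.69)
q=W[g];A=q[q[:,1]>.13];C=q[q[:,1]<.13]
for k in (A,C):
    print("grip",len(k),cv2.minAreaRect((k[:,:2]*1000).astype(np.float32)),k[k[:,2]>.105].mean(0),k[:,2].max())
for n in("side",):
    d=np.load("pics/side0.npy");W=world("side",d)
    g=(d>0)&(W[...,0]>.6)&(W[...,0]<.69)&(W[...,1]>.08)&(W[...,1]<.18)&(W[...,2]>.07)
    q=W[g];A=q[q[:,1]>.13];C=q[q[:,1]<.13]
    for k in (A,C):
        print("grip",len(k),k.min(0),k.max(0),cv2.minAreaRect((k[:,:2]*1000).astype(np.float32)))
```

```text
floor 1052 0.012288145677628641 ((598.7844848632812, 184.428955078125), (145.03402709960938, 309.51385498046875), 45.108497619628906)
walls 683
0.5120797396495569 0.7657579249195043 -0.12634880037654728 0.14777051278386313
anvil (np.float32(16.798876), array([0.5193, 0.2804], dtype=float32)) 88
front (np.float32(107.31436), array([0.4728, 0.2346], dtype=float32)) 84
back (np.float32(81.9497), array([0.7475, 0.1311], dtype=float32)) 7
grip 75 ((648.8861694335938, 151.0106658935547), (26.04081916809082, 13.415263175964355), 16.59331703186035) [0.6489 0.152  0.1138] 0.12060484594305193
grip 81 ((663.64013671875, 105.95333862304688), (28.27923583984375, 12.32210922241211), 16.869295120239258) [0.6634 0.1064 0.1129] 0.12074614356466941
grip 124 [0.6335 0.1391 0.0701] [0.662  0.1569 0.116 ] ((646.5693359375, 150.03256225585938), (29.151342391967773, 15.554116249084473), 21.437776565551758)
grip 131 [0.6471 0.093  0.0705] [0.6751 0.1121 0.1162] ((661.1116943359375, 102.95893096923828), (28.704328536987305, 15.63198184967041), 11.542767524719238)
```

Run:
```python
from h import *
np.set_printoptions(precision=4,suppress=True)
a0=np.radians(17);ex=np.array([np.cos(a0),np.sin(a0)]);ey=np.array([-ex[1],ex[0]])
O=np.array([.6143,.2628])
for n in("top","side"):
    d=np.load(f"pics/{n}0.npy");W=world(n,d)
    p=cv2.imread(f"pics/{n}0.png");hsv=cv2.cvtColor(p,cv2.COLOR_BGR2HSV)
    X=(W[...,:2]-O)@ex;Y=(W[...,:2]-O)@ey;Z=W[...,2]
    org=(d>0)&(abs(X+.08)<.09)&(abs(Y)<.07)&(hsv[...,0]>9)&(hsv[...,0]<22)&(hsv[...,1]>60)
    fl=org&(Z>.007)&(Z<.017)
    x,y=X[fl],Y[fl]
    print(n,"floor pct x",np.percentile(x,[1,3,50,97,99]),"y",np.percentile(y,[1,3,50,97,99]),np.median(Z[fl]))
    for nm,k in (("anvil",org&(Z>.040)&(Z<.047)&(Y>.03)&(X>-.13)&(X<-.04)),("front",org&(Z>.046)&(Z<.054)&(X<-.12)&(abs(Y)<.04)),("back",org&(Z>.034)&(X>-.05)&(X<0)&(abs(Y)<.03)),("lip",(d>0)&(hsv[...,1]<60)&(Z>.035)&(Z<.055)&(X<-.12)&(X>-.2)&(abs(Y)<.06))):
        if k.sum()>5: print(nm,k.sum(),"x",np.percentile(X[k],[3,50,97]),"y",np.percentile(Y[k],[3,50,97]),"z",np.median(Z[k]), np.degrees(np.polyfit(X[k],Y[k],1)[0]) if nm=="anvil" else np.degrees(np.polyfit(Y[k],X[k],1)[0]))
    # jaw
    k=(d>0)&(Y>-.1)&(Y<-.04)&(abs(X)<.04)&(Z>.02)&(Z<.06)
    print("jaw",k.sum(),np.percentile(X[k],[3,97]),np.percentile(Y[k],[2,10,50,90,98]))
```

```text
top floor pct x [-0.1371 -0.1346 -0.078  -0.0223 -0.0199] y [-0.0409 -0.039  -0.0016  0.0368  0.0381] 0.012061164489010184
anvil 74 x [-0.1277 -0.0884 -0.042 ] y [0.0406 0.0445 0.0481] z 0.044524435994527205 -0.5786267993577823
front 71 x [-0.1474 -0.1437 -0.1402] y [-0.0362  0.0008  0.036 ] z 0.04972869126799306 0.03832745813369313
back 45 x [-0.0198 -0.0173 -0.0144] y [-0.0273 -0.0012  0.0263] z 0.038712077031728825 0.17472328706788404
lip 71 x [-0.1566 -0.1525 -0.1479] y [-0.0239  0.0043  0.0315] z 0.048503948802259375 -0.20151532958377963
jaw 151 [-0.0192  0.0209] [-0.0977 -0.0945 -0.0701 -0.0605 -0.0594]
side floor pct x [-0.1504 -0.1496 -0.076  -0.0231 -0.0216] y [-0.0427 -0.042  -0.0032  0.0405  0.0416] 0.011322913029891135
anvil 64 x [-0.1274 -0.0872 -0.0461] y [0.038  0.0414 0.0476] z 0.043097086760858244 0.7875800571561196
front 58 x [-0.1519 -0.1474 -0.1436] y [-0.0367 -0.0013  0.0383] z 0.04891273435045299 0.6671475868427419
back 30 x [-0.0242 -0.021  -0.018 ] y [-0.0274 -0.002   0.0262] z 0.03643237095014347 0.2524176457207892
lip 62 x [-0.1606 -0.1561 -0.151 ] y [-0.0257  0.0014  0.0296] z 0.047613535373009566 0.28876090224801
jaw 134 [-0.0234  0.0168] [-0.0946 -0.0856 -0.0718 -0.0628 -0.0415]
```

```bash
python3 -m jog '0 0 -0.05 0 0 0 0.3;0 0 -0.1 0 0 0 0.3;-0.005 0.055 -0.1 0 0 0.9 0.3;-0.01 0.11 -0.1 0 0 0.9 0.3;-0.014 0.165 -0.1 0 0 0.9 0.3;-0.0193 0.21 -0.1 0 0 0.9 0.3;-0.0193 0.2244 -0.1 0 0 0.9 0.3;-0.0193 0.2244 -0.1 0 0 0.9 0.3'
python3 - <<'E'
from h import *
np.set_printoptions(precision=4,suppress=True)
s=read_state();print(s["position"],s["opening"])
p,d=capture("side");cv2.imwrite("pics/s2.png",cv2.resize(p[150:300,220:440,::-1],None,fx=3.5,fy=3.5));
p,d=capture("wrist");cv2.imwrite("pics/w2.png",p[:,:,::-1])
E
```

```text
time_s: 4.7
position: [0.538, 0.2383, 0.1225]
tcp_rot: [[0.957, 0.29, 0.0], [0.29, -0.957, 0.0], [0.0, -0.0, -1.0]]
force: [1.1, -0.4, -0.7]
opening: 0.452
[0.538  0.2383 0.1225] 0.45231873003956785
```

View pics/s2.png

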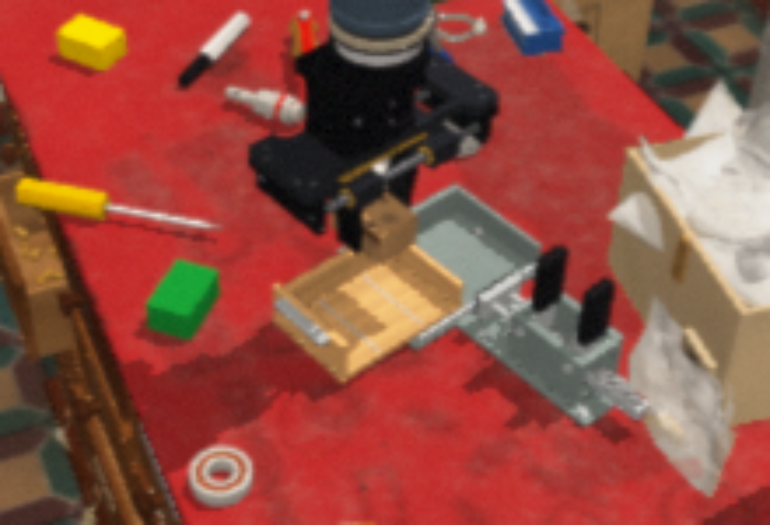

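View pics/w2.png

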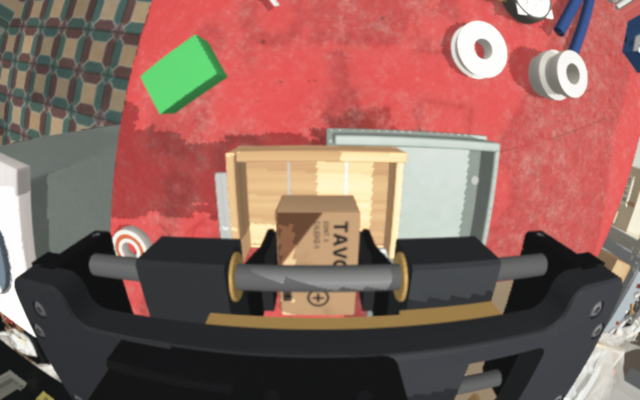

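Side and wrist views show the carton held, aligned, and centred between the inlaid lines (wrist px 288 and 347, carton mid 318). Now I'll lower it and release.

```bash
python3 -m jog '0 0 0.04 0 0 0 0.3;0 0 0.07 0 0 0 0.3;0 0 0.082 0 0 0 0.3;0 0 0.0875 0 0 0 0.3;0 0 0.0875 0 0 0 0.3;0 0 0.0875 0 0 0 0.3' && python3 -m jog '0 0 0 0 0 0 0.7;0 0 0 0 0 0 0.7;0 0 0 0 0 0 0.7;0 0 -0.03 0 0 0 0.7;0 0 -0.08 0 0 0 0.7;0 0 -0.13 0 0 0 0.7;0 0 -0.13 0 0 0 0.7'
python3 - <<'E'
from h import *
np.set_printoptions(precision=4,suppress=True)
s=read_state();print(s["position"],s["opening"],s["joint_positions"])
p,d=capture("wrist");cv2.imwrite("pics/w3.png",p[:,:,::-1])
p,d=capture("side");cv2.imwrite("pics/s3.png",cv2.resize(p[150:300,220:440,::-1],None,fx=3.5,fy=3.5));
W=world("side",d)
a0=np.radians(17);ex=np.array([np.cos(a0),np.sin(a0)]);ey=np.array([-ex[1],ex[0]]);O=np.array([.6143,.2628])
X=(W[...,:2]-O)@ex;Y=(W[...,:2]-O)@ey;Z=W[...,2]
k=(d>0)&(abs(X+.081)<.05)&(abs(Y)<.036)&(Z>.033)&(Z<.052)
print(k.sum(),np.median(Z[k]),cv2.minAreaRect(np.c_[X[k],Y[k]].astype(np.float32)*1000))
E
```

```text
time_s: 5.55
position: [0.5382, 0.2392, 0.0359]
tcp_rot: [[0.956, 0.293, 0.002], [0.293, -0.956, 0.0], [0.002, 0.0, -1.0]]
force: [0.0, -0.6, -1.5]
opening: 0.457
time_s: 6.42
position: [0.5406, 0.2395, 0.1695]
tcp_rot: [[0.956, 0.292, 0.01], [0.292, -0.956, 0.002], [0.01, 0.001, -1.0]]
force: [-0.1, -0.4, -1.3]
opening: 0.7
[0.5406 0.2395 0.1695] 0.7001263792329224 [13.076  32.61   91.3756  0.0031 55.4455 -3.9255]
241 0.04083473474316144 ((-82.64895629882812, -0.5811634063720703), (62.560245513916016, 41.68024444580078), 88.7368392944336)
```

View pics/s3.png

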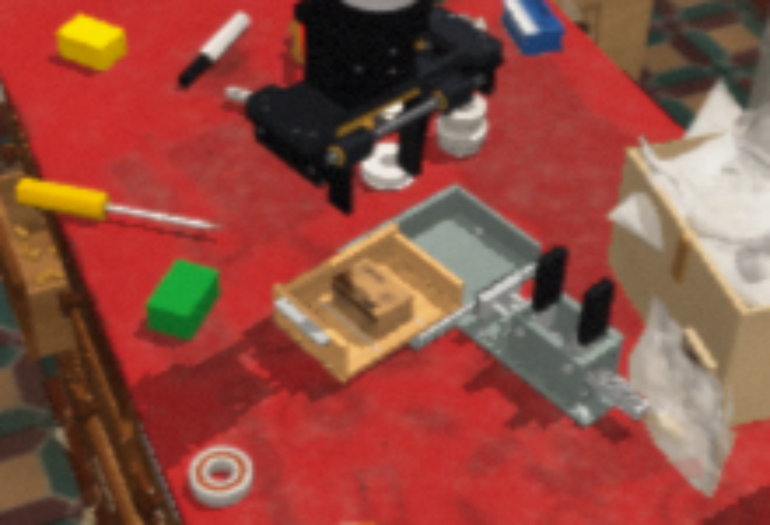

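View pics/w3.png

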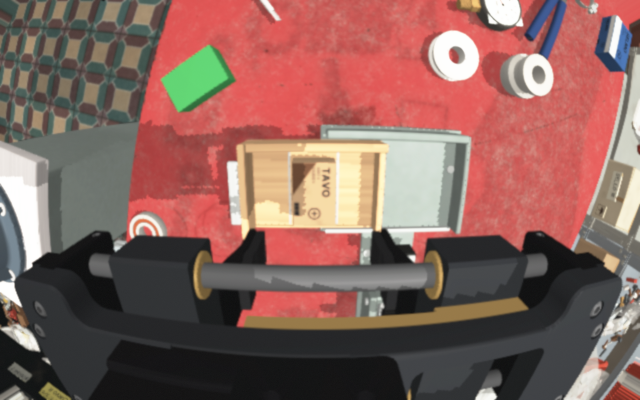

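The carton lies flat and centred in the drawer, with the gripper clear of it. Next I'll shut the fingers, move in front of the lip, and push.

```bash
python3 -m jog '-0.06 0 0 0 0 0 0;-0.114 0 0 0 0 0 0;-0.114 0 0.02 0 0 0 0;-0.114 0 0.06 0 0 0 0;-0.114 0 0.1 0 0 0 0;-0.114 0 0.109 0 0 0 0;-0.114 0 0.109 0 0 0 0;-0.114 0 0.109 0 0 0 0'
python3 - <<'E'
from h import *
s=read_state();a0=np.radians(17);ex=np.array([np.cos(a0),np.sin(a0)]);ey=np.array([-ex[1],ex[0]]);O=np.array([.6143,.2628])
q=s["position"][:2]-O;print(q@ex,q@ey,s["position"][2],s["opening"],s["force"])
p,d=capture("side");cv2.imwrite("pics/s4.png",cv2.resize(p[150:300,220:440,::-1],None,fx=3.5,fy=3.5));
E
```

```text
time_s: 7.52
position: [0.4292, 0.2056, 0.0568]
tcp_rot: [[0.956, 0.292, 0.002], [0.292, -0.956, 0.0], [0.002, 0.0, -1.0]]
force: [0.5, -0.0, -0.2]
opening: 0.007
-0.19374666212394837 -0.0005585467796142315 0.05683828578627211 0.006605831571185879 [ 0.49157939 -0.03652514 -0.22044283]
```

View pics/s4.png

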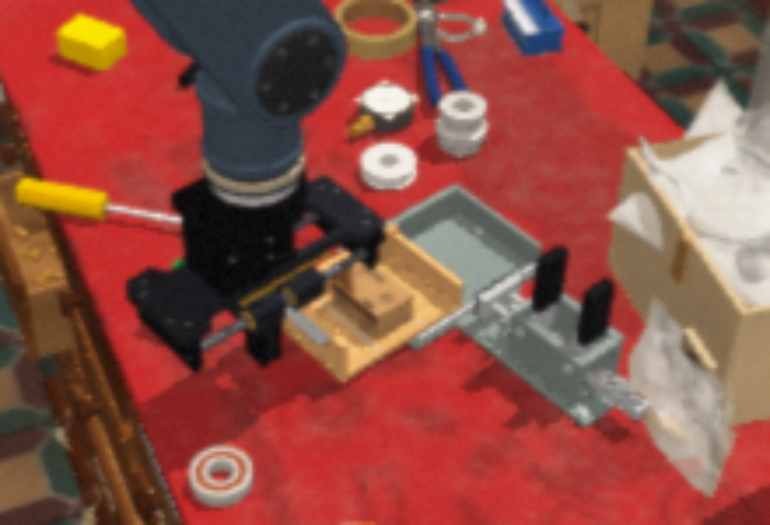

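```bash
python3 -m jog '0.012 0 0 0 0 0 0;0.022 0 0 0 0 0 0;0.032 0 0 0 0 0 0;0.044 0 0 0 0 0 0;0.056 0 0 0 0 0 0;0.068 0 0 0 0 0 0;0.08 0 0 0 0 0 0;0.088 0 0 0 0 0 0' && python3 -m jog '0.005 0 0 0 0 0 0;0.008 0 0 0 0 0 0;0.011 0 0 0 0 0 0;0.011 0 0 0 0 0 0'
```

```text
time_s: 8.57
position: [0.5138, 0.2314, 0.0559]
tcp_rot: [[0.956, 0.292, 0.0], [0.292, -0.956, 0.0], [0.0, 0.0, -1.0]]
force: [-0.2, -1.7, 1.2]
opening: 0.004
time_s: 9.07
position: [0.5237, 0.2345, 0.0561]
tcp_rot: [[0.956, 0.292, 0.001], [0.292, -0.956, 0.0], [0.001, -0.0, -1.0]]
force: [-0.7, -1.0, -0.4]
opening: 0.004
```

```bash
python3 -m jog '0.002 0 0 0 0 0 0;0.004 0 0 0 0 0 0;0.004 0 0 0 0 0 0' && python3 -m jog '0.002 0 0 0 0 0 0;0.004 0 0 0 0 0 0;0.004 0 0 0 0 0 0'
python3 - <<'E'
from h import *
p,d=capture("side");cv2.imwrite("pics/s5.png",cv2.resize(p[150:300,220:440,::-1],None,fx=3.5,fy=3.5));
E
```

```text
time_s: 9.45
position: [0.5274, 0.2357, 0.0561]
tcp_rot: [[0.956, 0.292, 0.001], [0.292, -0.956, 0.0], [0.001, -0.0, -1.0]]
force: [-1.2, -0.6, -0.2]
opening: 0.003
time_s: 9.82
position: [0.5313, 0.2369, 0.0561]
tcp_rot: [[0.956, 0.292, 0.001], [0.292, -0.956, 0.0], [0.001, -0.0, -1.0]]
force: [-0.6, -0.9, -0.9]
opening: 0.002
```

View pics/s5.png

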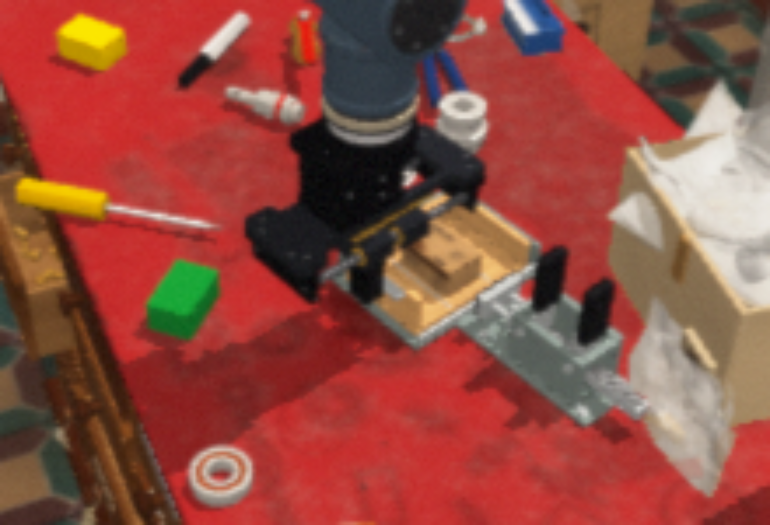

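```bash
python3 -m jog '0.002 0 0 0 0 0 0;0.004 0 0 0 0 0 0;0.004 0 0 0 0 0 0' && python3 -m jog '0.002 0 0 0 0 0 0;0.004 0 0 0 0 0 0;0.004 0 0 0 0 0 0'
```

```text
time_s: 10.25
position: [0.5336, 0.2377, 0.0559]
tcp_rot: [[0.956, 0.292, -0.003], [0.292, -0.956, -0.001], [-0.003, -0.0, -1.0]]
force: [-4.0, -0.9, 2.4]
opening: 0.005
time_s: 10.62
position: [0.5337, 0.2378, 0.0557]
tcp_rot: [[0.956, 0.293, -0.011], [0.293, -0.956, -0.003], [-0.011, -0.0, -1.0]]
force: [-9.8, -3.9, 6.7]
opening: 0.004
```

The drawer is against its stop: the push force rises to 10 N with no further motion. I'll back off, lift, and look.

```bash
python3 -m jog '-0.01 0 0 0 0 0 0;-0.02 0 0 0 0 0 0;-0.02 0 -0.05 0 0 0 0.3;-0.02 0 -0.11 0 0 0 0.8;-0.05 0 -0.16 0 0 0 1;-0.1 0 -0.16 0 0 0 1;-0.1 0 -0.16 0 0 0 1'
python3 - <<'E'
from h import *
np.set_printoptions(precision=4,suppress=True)
a0=np.radians(17);ex=np.array([np.cos(a0),np.sin(a0)]);ey=np.array([-ex[1],ex[0]]);O=np.array([.6143,.2628])
s=read_state();print(s["position"],s["joint_positions"])
for n in ("top","side"):
    p,d=capture(n);cv2.imwrite(f"pics/{n}6.png",p[:,:,::-1]);np.save(f"pics/{n}6.npy",d)
    W=world(n,d);p=p[:,:,::-1];hsv=cv2.cvtColor(np.ascontiguousarray(p),cv2.COLOR_BGR2HSV)
    X=(W[...,:2]-O)@ex;Y=(W[...,:2]-O)@ey;Z=W[...,2]
    org=(d>0)&(abs(X)<.09)&(abs(Y)<.06)&(hsv[...,0]>9)&(hsv[...,0]<22)&(hsv[...,1]>60)
    for nm,k in (("front",org&(Z>.046)&(Z<.054)&(X<-.05)),("back",org&(Z>.033)&(Z<.042)&(X>.045)&(abs(Y)<.03)),("carton",org&(Z>.034)&(Z<.05)&(abs(X)<.04)&(abs(Y)<.036)),
      ("jaw",(d>0)&(Y>-.11)&(Y<-.04)&(abs(X)<.03)&(Z>.03)&(Z<.06)),("grips",(d>0)&(abs(Y+.141)<.05)&(abs(X)<.04)&(Z>.08)&(Z<.125)),
      ("obst>.1",(d>0)&(X>-.03)&(X<.12)&(Y<-.02)&(Y>-.30)&(Z>.125)&(Z<.4))):
        if k.sum()>5: print(n,nm,k.sum(),"x",np.percentile(X[k],[2,50,98]),"y",np.percentile(Y[k],[2,50,98]),"z",np.percentile(Z[k],[2,50,98]))
    im=p[120:230,290:480] if n=="top" else p[170:290,300:490]
    cv2.imwrite(f"pics/{n}6c.png",cv2.resize(im,None,fx=4,fy=4,interpolation=cv2.INTER_CUBIC))
E
```

```text
time_s: 11.5
position: [0.4384, 0.2091, 0.2163]
tcp_rot: [[0.956, 0.293, -0.003], [0.293, -0.956, -0.001], [-0.003, -0.0, -1.0]]
force: [-0.3, 0.3, -0.2]
opening: 0.487
[0.4384 0.2091 0.2163] [ 12.283   21.728  103.1609   0.0086  55.2871  -4.7459]
top front 39 x [-0.0652 -0.0597 -0.0539] y [-0.0367  0.0254  0.0468] z [0.0463 0.0496 0.0532]
top back 43 x [0.0621 0.0654 0.0686] y [-0.0289  0.001   0.0287] z [0.0337 0.0365 0.0402]
top carton 296 x [-0.017   0.0029  0.0222] y [-0.0281 -0.0004  0.0294] z [0.0363 0.0424 0.0474]
top jaw 190 x [-0.0212  0.0006  0.0224] y [-0.1093 -0.0874 -0.0603] z [0.0306 0.0425 0.0584]
top grips 139 x [-0.0122 -0.0003  0.0138] y [-0.1691 -0.1224 -0.1104] z [0.0826 0.1115 0.1189]
top obst>.1 778 x [0.0529 0.0988 0.119 ] y [-0.2783 -0.1976 -0.1139] z [0.1263 0.1421 0.1819]
side front 57 x [-0.0684 -0.0654 -0.0605] y [-0.0427  0.002   0.0445] z [0.0462 0.0483 0.0522]
side back 39 x [0.0568 0.0607 0.0648] y [-0.0288 -0.      0.0278] z [0.0331 0.0358 0.0395]
side carton 216 x [-0.0215 -0.0025  0.0186] y [-0.03   -0.0026  0.0287] z [0.035  0.0407 0.0434]
side jaw 115 x [-0.0268 -0.0092  0.0183] y [-0.1082 -0.0723 -0.061 ] z [0.0306 0.0396 0.0553]
side grips 210 x [-0.0165 -0.0064  0.0104] y [-0.1724 -0.1606 -0.1133] z [0.0813 0.1018 0.1161]
side obst>.1 602 x [0.0474 0.0936 0.1192] y [-0.2874 -0.1966 -0.1111] z [0.1255 0.1348 0.1722]
```

View pics/top6c.png

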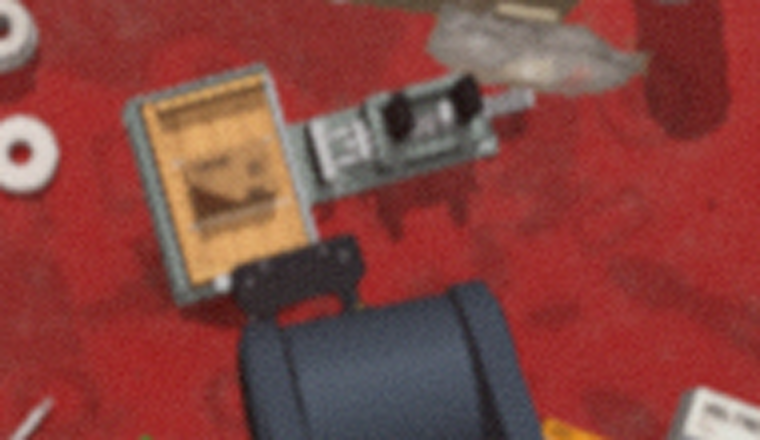

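View pics/side6c.png

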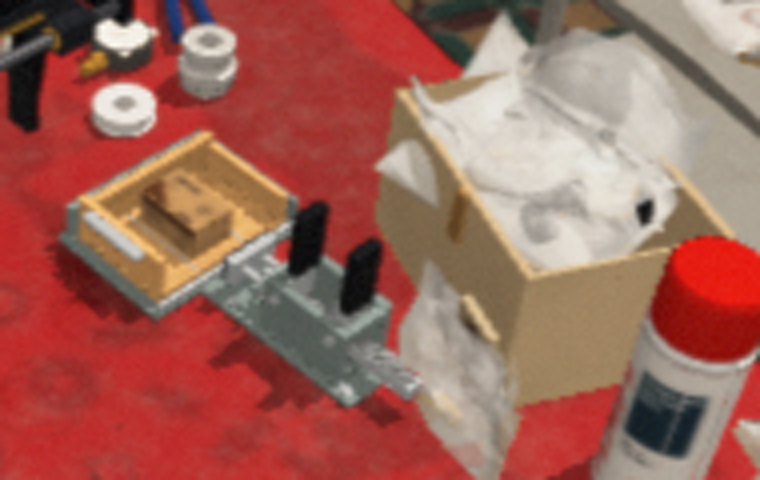

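Run:
```python
from h import *
np.set_printoptions(precision=3,suppress=True)
a0=np.radians(17);ex=np.array([np.cos(a0),np.sin(a0)]);ey=np.array([-ex[1],ex[0]]);O=np.array([.6143,.2628])
for n in ("top","side"):
    d=np.load(f"pics/{n}6.npy");W=world(n,d)
    X=(W[...,:2]-O)@ex;Y=(W[...,:2]-O)@ey;Z=W[...,2]
    for z0,z1 in ((.06,.1),(.1,.125),(.125,.15),(.15,.18),(.18,.25),(.25,.4)):
        r=[]
        for y in np.arange(-.30,0,.03):
            k=(d>0)&(X>.02)&(X<.2)&(Y>y)&(Y<y+.03)&(Z>z0)&(Z<z1); r.append(np.percentile(X[k],3) if k.sum()>3 else np.nan)
        print(n,z0,np.array(r))
```

```text
top 0.06 [0.08  0.034 0.04  0.049 0.065 0.092 0.025 0.123   nan   nan]
top 0.1 [0.08  0.045 0.055 0.068 0.076 0.095 0.099 0.124   nan   nan]
top 0.125 [0.074 0.05  0.062 0.073 0.087 0.096 0.116 0.125   nan   nan]
top 0.15 [  nan 0.087 0.085 0.147 0.094 0.095 0.097   nan   nan   nan]
top 0.18 [  nan 0.088   nan   nan   nan   nan   nan   nan   nan   nan]
top 0.25 [nan nan nan nan nan nan nan nan nan nan]
side 0.06 [0.068 0.031 0.038 0.047 0.064 0.089 0.088 0.12    nan   nan]
side 0.1 [0.068 0.044 0.053 0.067 0.072 0.092 0.097 0.122   nan   nan]
side 0.125 [0.072 0.046 0.058 0.07  0.085 0.095 0.112 0.124   nan   nan]
side 0.15 [  nan 0.081 0.08  0.153 0.092 0.094 0.094   nan   nan   nan]
side 0.18 [  nan 0.082   nan   nan   nan   nan   nan   nan   nan   nan]
side 0.25 [nan nan nan nan nan nan nan nan nan nan]
```

The drawer is shut, the carton is near (0, 0) in station axes, and the path to the grips is clear of the bag. I'm moving over the grips with the tool turned so the jaws squeeze along the rod.

```bash
python3 -m jog '0.0 0.02 0 0 0 -10 1;0.03 0.04 0 0 0 -20 1;0.06 0.06 0 0 0 -30 1;0.09 0.08 0 0 0 -40 1;0.12 0.1 0 0 0 -50 1;0.15 0.12 0 0 0 -60 1;0.181 0.139 0 0 0 -70 1;0.181 0.139 0 0 0 -80 1' && python3 -m jog '0 0 0 0 0 -10 1;0 0 0 0 0 -10 1;0 0 0 0 0 -10 1'
python3 - <<'E'
from h import *
np.set_printoptions(precision=4,suppress=True)
a0=np.radians(17);ex=np.array([np.cos(a0),np.sin(a0)]);ey=np.array([-ex[1],ex[0]]);O=np.array([.6143,.2628])
s=read_state();q=s["position"][:2]-O;print(s["position"],q@ex,q@ey,s["joint_positions"],np.degrees(np.arctan2(s["tcp_rot"][1,0],s["tcp_rot"][0,0])))
p,d=capture("wrist");W=wristworld(s,d);cv2.imwrite("pics/w7.png",p[:,:,::-1])
X=(W[...,:2]-O)@ex;Y=(W[...,:2]-O)@ey;Z=W[...,2]
k=(d>0)&(abs(Y+.141)<.05)&(abs(X)<.03)&(Z>.09)&(Z<.125)
print(k.sum(),np.percentile(X[k],[2,50,98]),np.percentile(Y[k],[2,50,98]))
k=(d>0)&(Y>-.11)&(Y<-.04)&(abs(X)<.02)&(Z>.03)&(Z<.06); print("jaw",k.sum(), np.percentile(Y[k],[2,50,98]) if k.any() else 0)
for n in("top","side"):
    p,d=capture(n);cv2.imwrite(f"pics/{n}7.png",p[:,:,::-1])
E
```

```text
time_s: 12.6
position: [0.6615, 0.1286, 0.2151]
tcp_rot: [[-0.126, 0.992, 0.005], [0.992, 0.126, -0.0], [-0.001, 0.005, -1.0]]
force: [-0.8, 0.3, -0.5]
opening: 1.001
time_s: 12.98
position: [0.6574, 0.1299, 0.2156]
tcp_rot: [[-0.29, 0.957, 0.0], [0.957, 0.29, 0.0], [-0.0, 0.0, -1.0]]
force: [-0.5, -0.2, -0.2]
opening: 1.001
[0.6574 0.1299 0.2156] 0.0023536677348889395 -0.13968996111974058 [   1.6415   35.3075   76.5943    0.0037   68.0716 -105.2189] 106.8590024208837
1101 [-0.0133 -0.0026  0.0127] [-0.1732 -0.1259 -0.1143]
jaw 1037 [-0.1088 -0.0815 -0.0638]
```

View pics/w7.png

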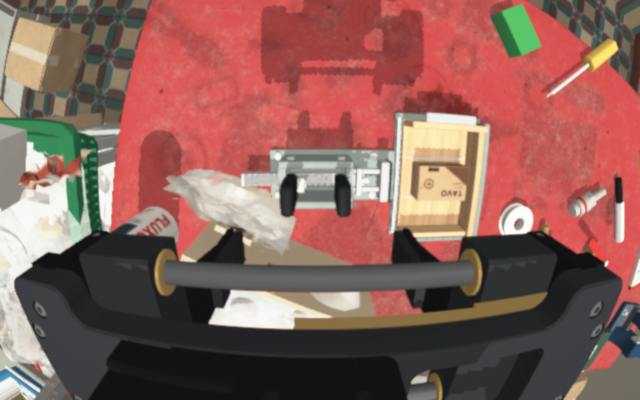

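View pics/top7.png

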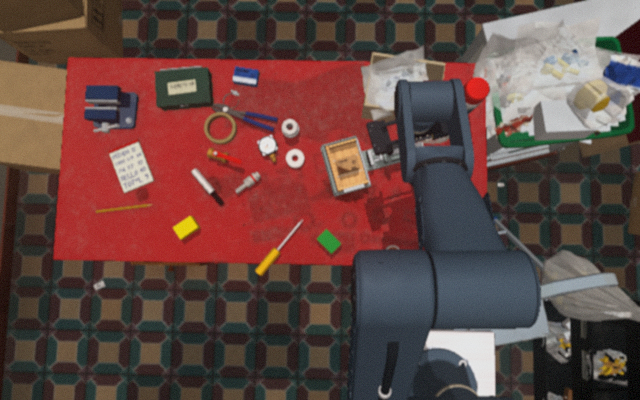

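View pics/side7.png

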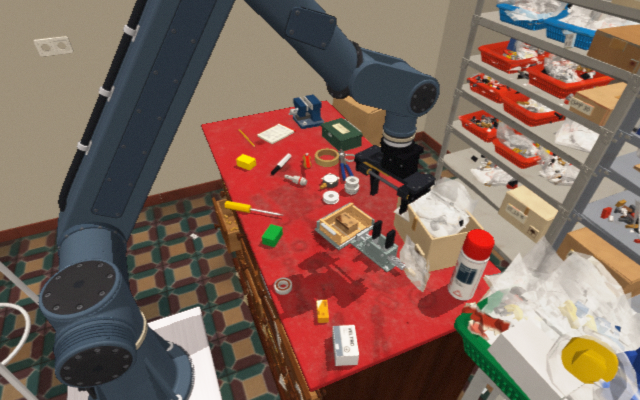

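```bash
python3 -m jog '0 -0.004 0.03 0 0 0 1;0 -0.004 0.06 0 0 0 1;0 -0.004 0.09 0 0 0 1;0 -0.004 0.11 0 0 0 1;0 -0.004 0.1176 0 0 0 1;0 -0.004 0.1176 0 0 0 1;0 -0.004 0.1176 0 0 0 1'
python3 - <<'E'
from h import *
np.set_printoptions(precision=4,suppress=True)
a0=np.radians(17);ex=np.array([np.cos(a0),np.sin(a0)]);ey=np.array([-ex[1],ex[0]]);O=np.array([.6143,.2628])
s=read_state();q=s["position"][:2]-O;print(q@ex,q@ey,s["position"],s["force"])
p,d=capture("wrist");cv2.imwrite("pics/w8.png",p[:,:,::-1]);np.save("pics/w8.npy",d)
p,d=capture("side");cv2.imwrite("pics/s8.png",cv2.resize(p[170:290,300:490,::-1],None,fx=4,fy=4,interpolation=cv2.INTER_CUBIC))
E
```

```text
time_s: 14.0
position: [0.6538, 0.1287, 0.0997]
tcp_rot: [[-0.292, 0.956, 0.002], [0.956, 0.292, 0.0], [-0.001, 0.002, -1.0]]
force: [0.4, 0.7, -0.0]
opening: 1.003
-0.0014622144752956014 -0.13973863395551753 [0.6538 0.1287 0.0997] [ 0.4069  0.6627 -0.0144]
```

View pics/w8.png

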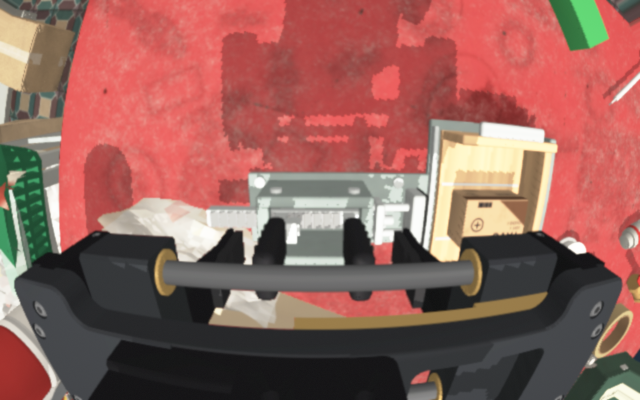

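View pics/s8.png

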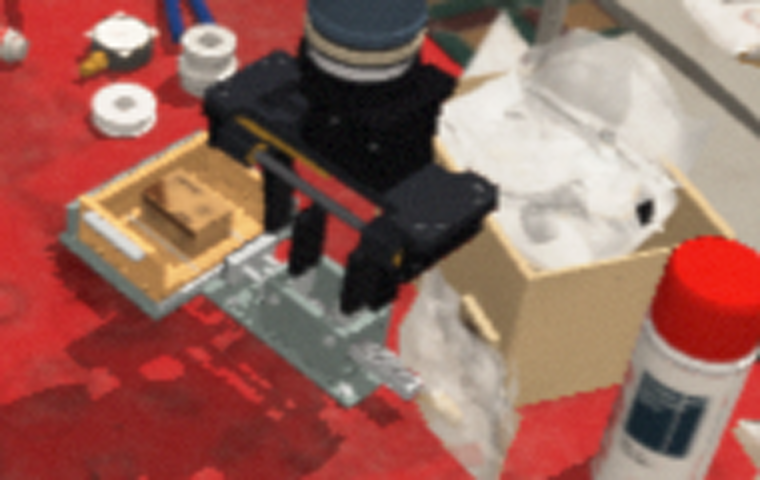

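```bash
python3 -m jog '-0.0012 0 0 0 0 0 0.72;-0.0012 0 0 0 0 0 0.72;-0.0012 0 0 0 0 0 0.62;-0.0012 0 0 0 0 0 0.62;-0.0012 0 0 0 0 0 0.62' ; python3 -m jog '0 0 0 0 0 0 0.52;0 0 0 0 0 0 0.52;0 0 0 0 0 0 0.52'; python3 -m jog '0 0 0 0 0 0 0.44;0 0 0 0 0 0 0.44;0 0 0 0 0 0 0.44'
cat >> h.py <<'E'
a0=np.radians(17);ex=np.array([np.cos(a0),np.sin(a0)]);ey=np.array([-ex[1],ex[0]]);O=np.array([.6143,.2628])
def look(i):
    np.set_printoptions(precision=4,suppress=True)
    s=read_state();q=s["position"][:2]-O
    print("t",s["time_s"],"loc",q@ex,q@ey,"F loc",s["force"][:2]@ex,s["force"][:2]@ey,s["force"][2],"open mm",s["opening"]*87)
    p,d=capture("wrist");W=wristworld(s,d)
    cv2.imwrite(f"pics/w{i}.png",cv2.resize(p[100:300,180:580,::-1],None,fx=2,fy=2,interpolation=cv2.INTER_CUBIC))
    X=(W[...,:2]-O)@ex;Y=(W[...,:2]-O)@ey;Z=W[...,2]
    np.savez(f"pics/w{i}.npz",X=X,Y=Y,Z=Z,p=p)
E
python3 -c "
from h import *
look(9)"
```

```text
time_s: 14.72
position: [0.6536, 0.1263, 0.0985]
tcp_rot: [[-0.293, 0.956, 0.001], [0.956, 0.293, -0.002], [-0.002, -0.0, -1.0]]
force: [0.9, -5.1, 0.5]
opening: 0.63
time_s: 15.1
position: [0.6536, 0.1263, 0.0985]
tcp_rot: [[-0.293, 0.956, 0.001], [0.956, 0.293, -0.002], [-0.002, 0.0, -1.0]]
force: [0.8, -5.3, 0.1]
opening: 0.525
time_s: 15.48
position: [0.6536, 0.1263, 0.0985]
tcp_rot: [[-0.293, 0.956, 0.001], [0.956, 0.293, -0.002], [-0.002, 0.0, -1.0]]
force: [1.4, -5.0, -0.4]
opening: 0.442
t 15.475 loc -0.002339918632531408 -0.1419884329785072 F loc -0.11566123724140634 -5.178142264439967 -0.4139238118111215 open mm 38.4828235148498
```

View pics/w9.png

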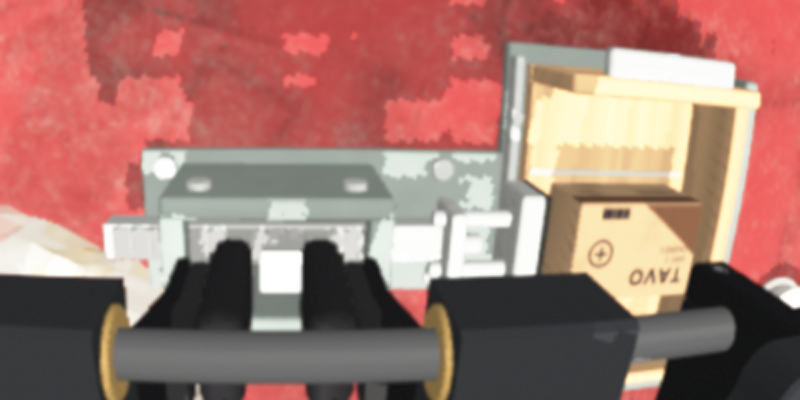

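Wrist view: the jaw plate (px ~528,240 in the crop) is now just short of the carton's near face (550). The rear finger is loaded (net −5 N). Next I'll measure the gap.

```bash
cat >> h.py <<'E'
def meas(i):
    z=np.load(f"pics/w{i}.npz");X,Y,Z,p=z["X"],z["Y"],z["Z"],z["p"].astype(int)
    wh=(p.min(-1)>150)&(p.max(-1)-p.min(-1)<40)
    br=(p[...,0]-p[...,2]>40)&(p[...,0]-p[...,1]<90)
    # pixel in image of jaw top edge row / carton
    k=wh&(abs(X)<.03)&(Y>-.12)&(Y<-.005)&(Z>.038)&(Z<.05)
    print("jaw plate top",k.sum(),np.percentile(Y[k],[2,10,50,90,95,99]) if k.sum()>5 else 0)
    c=br&(abs(X)<.03)&(abs(Y)<.045)&(Z>.036)&(Z<.050)
    print("carton",c.sum(),np.percentile(Y[c],[1,3,50,97,99]),"x",np.percentile(X[c],[1,50,99]),np.median(Z[c]))
    a=br&(X<-.03)&(X>-.055)&(Y>.03)&(Y<.06)&(Z>.036)
    print("anvil",a.sum(),np.percentile(Y[a],[2,50,98]) if a.sum()>5 else 0)
E
python3 -c "
from h import *
meas(9)"
```

```text
jaw plate top 828 [-0.1181122  -0.08177398 -0.05498906 -0.04839895 -0.04745614 -0.04664489]
carton 3337 [-0.03193902 -0.03154329  0.00203858  0.04175062  0.04376159] x [-0.02775516 -0.00346465  0.02006052] 0.04284752491196617
anvil 394 [0.03661591 0.03839324 0.04495537]
```

```bash
python3 -c "
from h import *
z=np.load('pics/w9.npz')
for r in (198,215,225):
  for c in range(396,480,3): print(r,c,np.round([z['X'][r,c],z['Y'][r,c],z['Z'][r,c]],4),z['p'][r,c])
"
```

```text
198 396 [-0.0103 -0.0803  0.007 ] [167 177 168]
198 399 [-0.01   -0.0775  0.006 ] [161 168 160]
198 402 [-0.0103 -0.0752  0.0068] [164 169 162]
198 405 [-0.0102 -0.0725  0.0065] [167 176 167]
198 408 [-0.0103 -0.07    0.0067] [168 178 169]
198 411 [-0.0102 -0.0674  0.0067] [168 179 169]
198 414 [-0.0103 -0.0648  0.0067] [221 229 222]
198 417 [-0.0106 -0.0625  0.0078] [228 235 228]
198 420 [-0.01   -0.0592  0.0057] [228 236 228]
198 423 [-0.0105 -0.0572  0.0076] [227 235 228]
198 426 [-0.0102 -0.0541  0.0065] [206 218 206]
198 429 [-0.0106 -0.052   0.008 ] [148 154 147]
198 432 [-0.0156 -0.0561  0.0249] [125 126 123]
198 435 [-0.0173 -0.0559  0.0306] [128 129 125]
198 438 [-0.0188 -0.0557  0.0359] [132 134 130]
198 441 [-0.0203 -0.0555  0.0412] [159 160 156]
198 444 [-0.0203 -0.0531  0.0411] [222 223 218]
198 447 [-0.0206 -0.0511  0.042 ] [221 222 217]
198 450 [-0.0205 -0.0485  0.0416] [216 218 210]
198 453 [-0.0204 -0.046   0.0415] [95 89 81]
198 456 [-0.0137 -0.0319  0.0182] [117  97  76]
198 459 [-0.0151 -0.0317  0.0232] [134 109  83]
198 462 [-0.0166 -0.0316  0.0283] [139 113  86]
[... 2222 characters left out ...]
 -0.0567  0.0389] [128 130 126]
225 438 [ 0.0001 -0.0554  0.0416] [220 221 216]
225 441 [-0.0002 -0.0535  0.0426] [253 253 252]
225 444 [ 0.0001 -0.0506  0.0418] [253 253 252]
225 447 [-0.     -0.0484  0.0424] [252 252 250]
225 450 [ 0.0002 -0.0457  0.042 ] [92 91 88]
225 453 [ 0.0087 -0.0325  0.0206] [130 107  83]
225 456 [ 0.0072 -0.0318  0.0247] [140 115  87]
225 459 [ 0.0053 -0.0316  0.0297] [143 117  89]
225 462 [ 0.0036 -0.0312  0.034 ] [149 121  92]
225 465 [ 0.0011 -0.0321  0.0406] [146 118  90]
225 468 [-0.0001 -0.0312  0.0438] [245 218 165]
225 471 [ 0.0003 -0.028   0.0428] [251 231 180]
225 474 [ 0.0005 -0.0252  0.0427] [227 188 146]
225 477 [ 0.0007 -0.0223  0.0425] [245 218 167]
```

Pad free gap is measured (jaw body −0.077 to plate −0.0555). The pad face is at about −0.045, with ~23 mm to contact against the anvil. Second stroke.

```bash
python3 -m jog '0 0 0 0 0 0 0.6;0 0 0 0 0 0 0.75;0 0 0 0 0 0 0.75;0 0 0 0 0 0 0.75'; python3 -m jog '0 0 0 0 0 0 0.6;0 0 0 0 0 0 0.6;0 0 0 0 0 0 0.5;0 0 0 0 0 0 0.5'
cat >> h.py <<'E'
def prof(i):
    z=np.load(f"pics/w{i}.npz");X,Y,Z,p=z["X"],z["Y"],z["Z"],z["p"].astype(int)
    for r in (210,215,222,225):
        k=(Z[r]>.038)&(Z[r]<.048)&(Y[r]>-.1)&(Y[r]<.0)
        c=np.where(k)[0]; runs=np.split(c,np.where(np.diff(Y[r][c])>.006)[0]+1)
        print(r,[(round(Y[r][q].min(),4),round(Y[r][q].max(),4)) for q in runs if len(q)>1])
E
python3 -c "
from h import *
look(10);prof(9);print();prof(10)"
```

```text
time_s: 16.02
position: [0.6531, 0.128, 0.0985]
tcp_rot: [[-0.292, 0.956, -0.0], [0.956, 0.292, 0.001], [0.001, 0.0, -1.0]]
force: [0.4, -1.5, 0.4]
opening: 0.732
time_s: 16.52
position: [0.6536, 0.1263, 0.0984]
tcp_rot: [[-0.293, 0.956, 0.001], [0.956, 0.293, -0.002], [-0.002, -0.0, -1.0]]
force: [0.8, -6.2, -0.6]
opening: 0.513
t 16.525 loc -0.0023586818508252775 -0.1419797822052865 F loc -1.076585701955439 -6.11977605853072 -0.6387225641943858 open mm 44.607907511757254
210 [(np.float64(-0.0822), np.float64(-0.0765)), (np.float64(-0.056), np.float64(-0.0455)), (np.float64(-0.0318), np.float64(-0.0005))]
215 [(np.float64(-0.0822), np.float64(-0.0772)), (np.float64(-0.0561), np.float64(-0.0451)), (np.float64(-0.0323), np.float64(-0.0004))]
222 [(np.float64(-0.0819), np.float64(-0.0767)), (np.float64(-0.0559), np.float64(-0.0446)), (np.float64(-0.0319), np.float64(-0.0009))]
225 [(np.float64(-0.0819), np.float64(-0.0773)), (np.float64(-0.0567), np.float64(-0.0451)), (np.float64(-0.0321), np.float64(-0.0002))]

210 [(np.float64(-0.0674), np.float64(-0.0619)), (np.float64(-0.0427), np.float64(-0.0))]
215 [(np.float64(-0.0673), np.float64(-0.0616)), (np.float64(-0.0427), np.float64(-0.0005))]
222 [(np.float64(-0.0675), np.float64(-0.0627)), (np.float64(-0.0423), np.float64(-0.0015))]
225 [(np.float64(-0.0671), np.float64(-0.0631)), (np.float64(-0.0423), np.float64(-0.0009))]
```

View pics/w10.png

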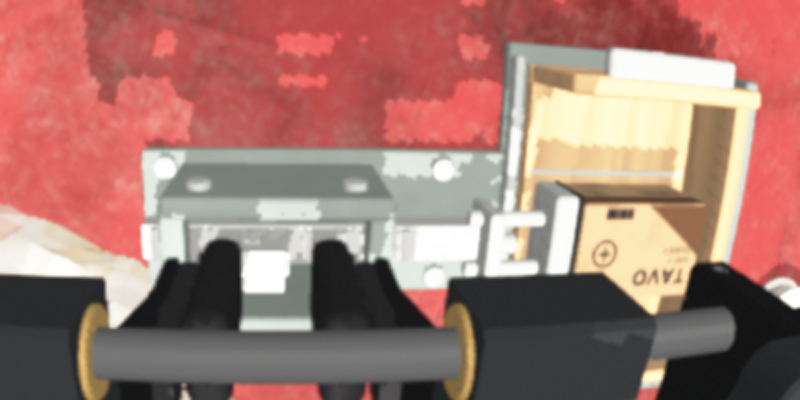

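The jaw has just met the carton with ~1 mm compression. I'll finish this stroke, which slides the carton most of the way to the anvil.

```bash
python3 -m jog '0 0 0 0 0 0 0.48;0 0 0 0 0 0 0.46;0 0 0 0 0 0 0.44;0 0 0 0 0 0 0.44'
python3 -c "
from h import *
look(11);prof(11);meas(11)"
```

```text
time_s: 17.08
position: [0.6535, 0.1263, 0.0984]
tcp_rot: [[-0.293, 0.956, 0.001], [0.956, 0.293, -0.002], [-0.002, -0.0, -1.0]]
force: [1.0, -6.1, 0.3]
opening: 0.441
t 17.075 loc -0.0023701233341108002 -0.1419806669105196 F loc -0.7987010077729392 -6.152677133518695 0.30952632144636605 open mm 38.36587746919968
210 [(np.float64(-0.0617), np.float64(-0.0561)), (np.float64(-0.0363), np.float64(-0.0002))]
215 [(np.float64(-0.0615), np.float64(-0.0558)), (np.float64(-0.035), np.float64(-0.0011))]
222 [(np.float64(-0.0617), np.float64(-0.0556)), (np.float64(-0.0354), np.float64(-0.0011))]
225 [(np.float64(-0.0611), np.float64(-0.0561)), (np.float64(-0.0359), np.float64(-0.0008))]
jaw plate top 762 [-0.1186 -0.061  -0.0345 -0.028  -0.027  -0.0262]
carton 3000 [-0.0233 -0.0221  0.0082  0.0418  0.0437] x [-0.0281 -0.0032  0.0206] 0.04287436045210209
anvil 396 [0.0366 0.0386 0.046 ]
```

```bash
python3 -m jog '0 0 0 0 0 0 0.6;0 0 0 0 0 0 0.75;0 0 0 0 0 0 0.75;0 0 0 0 0 0 0.75'; python3 -m jog '0 0 0 0 0 0 0.64;0 0 0 0 0 0 0.6;0 0 0 0 0 0 0.58;0 0 0 0 0 0 0.58'
python3 -c "
from h import *
look(12);prof(12);meas(12)"
```

```text
time_s: 17.62
position: [0.6531, 0.1281, 0.0984]
tcp_rot: [[-0.292, 0.956, -0.0], [0.956, 0.292, 0.001], [0.001, 0.0, -1.0]]
force: [0.0, -1.5, 0.2]
opening: 0.732
time_s: 18.12
position: [0.6536, 0.1263, 0.0984]
tcp_rot: [[-0.293, 0.956, 0.001], [0.956, 0.293, -0.002], [-0.002, -0.0, -1.0]]
force: [1.1, -6.3, -1.2]
opening: 0.584
t 18.125 loc -0.002346193472655479 -0.14200484309023306 F loc -0.7695823861505001 -6.341549044604209 -1.2202101992371137 open mm 50.79421480769436
210 [(np.float64(-0.0536), np.float64(-0.0483)), (np.float64(-0.0346), np.float64(-0.0009))]
215 [(np.float64(-0.0535), np.float64(-0.0477)), (np.float64(-0.0342), np.float64(-0.0009))]
222 [(np.float64(-0.0533), np.float64(-0.0484)), (np.float64(-0.0343), np.float64(-0.0014))]
225 [(np.float64(-0.0532), np.float64(-0.0477)), (np.float64(-0.0339), np.float64(-0.0009))]
jaw plate top 753 [-0.1186 -0.0532 -0.0333 -0.027  -0.0257 -0.0249]
carton 2735 [-0.0222 -0.0209  0.011   0.0423  0.0439] x [-0.0282 -0.0044  0.0205] 0.042924042825576075
anvil 393 [0.0366 0.0384 0.0461]
```

The pad is ~6.8 mm in with the carton on the anvil. I'm adding a little more to reach ~9 mm.

```bash
python3 -m jog '0 0 0 0 0 0 0.57;0 0 0 0 0 0 0.558;0 0 0 0 0 0 0.558;0 0 0 0 0 0 0.558;0 0 0 0 0 0 0.558'
python3 -c "
from h import *
look(13);prof(13);meas(13)
p,d=capture('side');cv2.imwrite('pics/s13.png',cv2.resize(p[170:290,300:490,::-1],None,fx=4,fy=4,interpolation=cv2.INTER_CUBIC))
"
```

```text
time_s: 18.8
position: [0.6536, 0.1263, 0.0984]
tcp_rot: [[-0.293, 0.956, 0.001], [0.956, 0.293, -0.002], [-0.002, 0.0, -1.0]]
force: [0.1, -6.5, -0.8]
opening: 0.562
t 18.8 loc -0.002317873056286739 -0.14202479381828584 F loc -1.7932730158209647 -6.220399989734352 -0.7781225247108484 open mm 48.86300037235319
210 [(np.float64(-0.0517), np.float64(-0.046)), (np.float64(-0.0346), np.float64(-0.0009))]
215 [(np.float64(-0.0517), np.float64(-0.0463)), (np.float64(-0.0346), np.float64(-0.0009))]
222 [(np.float64(-0.0516), np.float64(-0.0462)), (np.float64(-0.0349), np.float64(-0.0016))]
225 [(np.float64(-0.0514), np.float64(-0.0455)), (np.float64(-0.0343), np.float64(-0.0004))]
jaw plate top 747 [-0.1185 -0.0513 -0.0333 -0.0269 -0.0258 -0.0249]
carton 2778 [-0.0222 -0.0211  0.0107  0.042   0.0437] x [-0.028  -0.0044  0.0205] 0.04295667262333226
anvil 392 [0.0366 0.0385 0.0468]
```

View pics/w13.png

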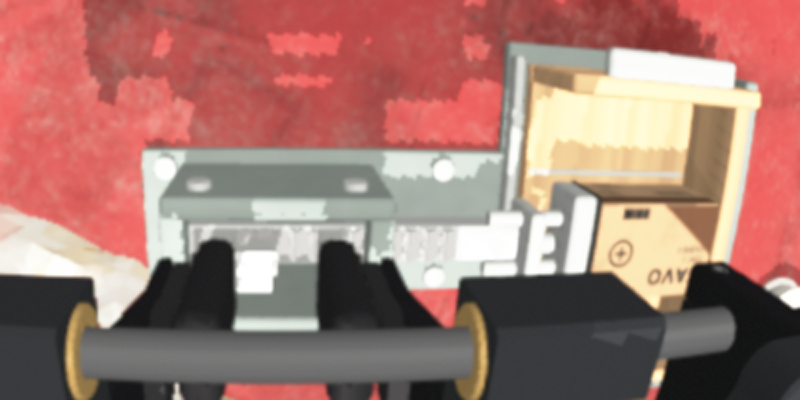

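View pics/s13.png

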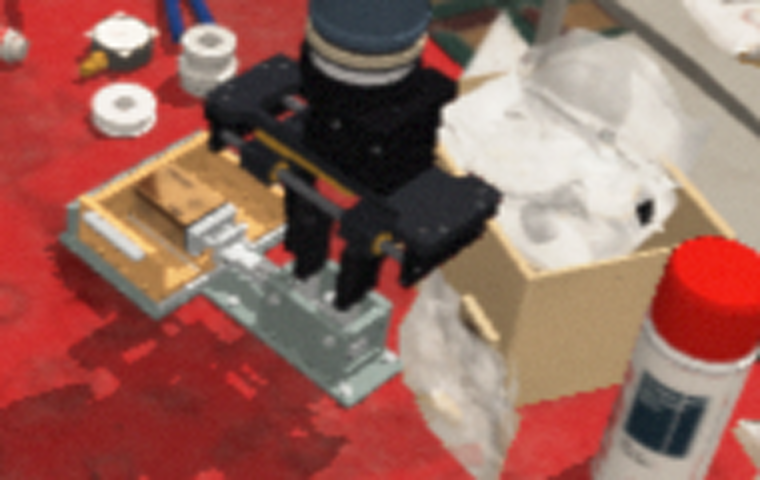

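The pad is 9 mm in (plate-to-body gap 17.0 mm against 26.0 mm free). The carton is square against the anvil and the drawer is shut. Handing in.

```bash
python3 -c "
from rig import *
print(hand_in())"
```

```text
the job is handed in; nothing more can be done
None
```

I handed the job in at about 19 s with the grips still squeezed; the hand-in gave no verdict, so the numbers below are my own last checks.

**What I did:** I laid the brown carton flat in the middle of the open drawer with its long side along the rod. I pushed the drawer until it met its stop, where the push rose to about 10 N with no further movement. Then I made two full squeezes and one partial one, and stopped there holding the grips. I never touched the other two cartons.

**Last checks before handing in:**
- **Pad:** about 9 mm in, from the wrist camera's depth (17.0 mm gap against 26.0 mm when free). That is about 11 N by the quoted spring rate. I did not measure that force directly.
- **Carton:** flat and square, with its far end against the anvil and sideways near the middle. I judged the alignment by eye.
- **Grips:** held at 48.9 mm opening. The sideways force on the tool of about 6 N shows the rear finger carrying load.
- **Drawer:** looked shut in both the wrist and side views.

**Disagreements:** the cameras differ from each other by 2–4 mm in absolute position. I therefore measured the pad as a change within one camera.

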